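# Fit the steering-gear cover over its dowel and hold it down for bolting

## Task

Pick up the loose white cover from the rubber mat and fit it, square with the flange, on the steering-gear housing in the green vice: ease it about over the brass locating pin until its hidden hole drops on. Then press it down against the sprung orange plug until it lies flush on the flange, and finish while still holding it pressed down there with the fingers, as the bolts are still to be put in. Leave the wire spool, the jar and the screwdriver where they are.

Things in the scene. Friction and masses are not known exactly. Their poses are not given: they have to be found in the camera images.
- cover_mid (a point): Centre of the loose white cover (350 g), 27 mm above its flat underside. Plate 76 (x) x 120 (y) x 18 mm; on its top, in the middle, an upright grip rib 24 (x) x 64 (y) x 36 mm high (54 mm in all): pinch it across x, above the plate. Starts flat on the mat, right way up; a red dot on top marks its +y (hole) end. When fitted its axes are parallel to the flange's.
- cover_hole (a point): Mouth of the blind hole in the cover's underside, 36 mm from the cover's centre along its +y and 27 mm below cover_mid. Round, 16 mm in diameter, 14 mm deep, 2 mm chamfer; it cannot be seen from above. Axes as the cover's.
- flange (a point): Centre of the level top face of the flange of the aluminium steering-gear housing in the green vice (fixed, does not move): 80 (x) x 124 mm (y), 140 mm above the bench. Axes: x across the flange, y along it towards the brass pin, z up. The cover's underside lies on this face when home.
- pin (a point): Foot of the brass locating pin, on the flange's face, 36 mm from its centre along +y. Pin 12 mm in diameter, 12 mm high, its top 3 mm tapered to 7 mm. A cover off the pin rests on its top, 12 mm above the flange; once on, it drops until it meets the plug, 5 mm above the flange. Axes as the flange's.
- plug (a joint): How far the sprung orange plug (32 mm across, in the middle of the flange) is pressed in, in m: 0 = standing 5 mm proud of the flange, 0.005 = flush. Its spring pushes up with 6 N at 0 and 12 N at 0.005, so it lifts the cover by itself when nobody presses.
- mat: Black rubber mat, 170 x 190 x 4 mm, lying on the bench; origin at the centre of its underside. The cover starts on it.
- spool: Blue wire spool standing on the bench, 54 mm across, 50 mm high; origin at the centre of its underside. Leave alone.
- jar: Small closed jar standing on the bench, 60 mm across, 75 mm high; origin at the centre of its underside. Leave alone.
- driver: Screwdriver with a green handle lying on the bench along its own x, about 200 mm long; origin under its middle. Leave alone.
Things that resemble listed ones, but are neither listed nor needed, are in the scene too. What is meant by the part that bears cover_mid is not pink or turquoise, and is the smaller of those in its own colour.

How it is judged (in metres and radians):
At the end, for the whole second after the job is handed in: Cover on the pin (hole within 4 mm of it), centred on the flange within 8 mm, squared within 0.12 rad, flush (within 2 mm, tilt under 0.035 rad), plug pressed in more than 3.5 mm, and the fingers still on the cover with more than 2 N (z of cover_hole in the frame of pin below 0.002 m and z of cover_mid in the frame of flange below 0.029 m and horizontal distance between cover_hole and pin below 0.004 m and horizontal distance between cover_mid and flange below 0.008 m and angle between the x axis of cover_mid and the x axis of flange, either way round below 0.12 rad and angle between cover_mid's own z axis and vertical below 0.035 rad and value of joint plug above 0.0035 m and contact force between cover and the fingers above 2 N); the arm keeps its last pose, push and grip.
It fails at once if the wire spool was moved more than 30 mm (distance of spool from where it was at the start of the episode above 0.03 m).
It fails at once if the jar was moved more than 30 mm (distance of jar from where it was at the start of the episode above 0.03 m).
It fails at once if the screwdriver was moved more than 30 mm (distance of driver from where it was at the start of the episode above 0.03 m).
It also fails if it takes over 38 s, if anything falls off the work surface, if the arm or the gripper's body presses on something with over 40 N, if the wrist force passes 120 N, or if a joint passes its speed limit or range.

## Robot

A 6-joint arm with a two-finger parallel gripper is mounted at the origin on the work surface. World frame = base frame: x ahead of the robot, y to its left, z up, the work surface at z = 0. Lengths are in mm, angles in rad, forces in N, time in s.
With the tool pointing down it reaches from about 300 to 775 mm from the base axis. Payload 14.6 kg.
Tool frame: the origin (TCP) lies midway between the tips of the shut fingers; the grasp point (between the pads) lies 19 mm behind it; z points along the fingers, y is the direction in which the jaws open and shut (so a half turn about z gives the same grasp; the last joint's range is limited). The gripper opens to 94 mm and grips with 3 to 60 N. Pads are 16 mm wide; open, the fingers measure 119 mm over their backs; the gripper's body (75 mm by 177 mm) begins 78 mm behind the grasp point.
Start: joints at [-1.229, 0.3, 1.521, -0, 1.321, -0.067], TCP at [218.622, -504.672, 205.446] pointing down, gripper open.
Joint ranges: [-3.03, 3.03], [-0.79, 2.21], [0.23, 2.52], [-1.04, 4.18], [0, 3.07], [-2.55, 2.55]. Speed limits (rad/s): [2.22, 2.22, 2.57, 3.14, 3.14, 3.14].

## Interface

Orientations are given as a unit quaternion [x, y, z, w].
In Python, from station import robot, optics gives the robot as it stands. The module is installed in compiled form; this text tells all that it offers.
- The arm moves only by the tool jog_arm, never from a script. Its argument "commands" is a list of rows, each an object with "offset": the shift along the world's x, y, z in mm, a list of three; "dr": the turn, a rotation vector about the world's x, y, z in rad, a list of three; "jaw": the opening in per cent of the stroke, from 0 (shut) to 100 (fully open). A call has 1 to 20 rows; each row is the pose to reach, as a shift and turn from the pose measured when the call began; what a row does not reach only later rows make up. A row lasts 1/8 s, in which the tool goes at most 62.5 mm and 10.7 degrees, less where a joint would pass 70% of its speed; a pose out of reach is approached as far as the arm can. A call with a gripper value outside its range is refused whole. The fingers move at their own pace and stop on an object; "squeeze" is the grip in N (left out, the last holds). Time passes only in rows, so rows that repeat a pose let the fingers close. It gives the time, the measured TCP pose, the force and the opening at its end, in the units of the state.
- robot.get_state(): the state, without advancing time (a new reading comes with each control period).
- optics.snapshot(name): name is "scene" or "top" or "wrist"; returns (picture, depth): 384x512x3 uint8, red, green, blue; 384x512 float32, mm along the optical axis (not along the pixel's ray), 0 where there is no reading.
- optics.camera_params(name): a dict with "fx", "fy", "cx", "cy" (pixels), "cam_to_world" (4x4, takes a point from camera to world coordinates). Camera axes: x right, y down, z forward; pixel columns grow to the right and rows downward; lengths in mm; the calibration is good to about 2 mm. The wrist camera is an equidistant fisheye: a pixel r from the principal point sees the ray r / f radians off the axis. A picture is of the moment at which its call begins: read the wrist's pose just before it. camera_params takes no time and is no camera call; for the wrist camera it gives the pose at the moment of the call.
- robot.finish_job(): hands the job in, once; it reports no verdict.
The state is a dict: "t": time; "joints": joint angles; "qvel": joint speeds; "tau": joint torques, N m; "tool_pos": TCP position; "eef_rot": TCP orientation; "wrist_force": force on the tool from outside, world axes, zero at the start; "wrist_torque": the same for the moment, N m; "width": finger opening in mm.
Only numpy, scipy, OpenCV 4.12 (cv2) and the standard library are available. Lean on these libraries where they do the work, as an engineer would, in place of code of your own. Each camera call takes 0.05 s, during which the arm holds its last target. There are 200 camera calls.

## Working session

There is one attempt and no reset: what is moved stays moved. The work goes in short steps, Python scripts to look and compute and a tool call to move; the robot and the scene stay as the last step left them, time stands still between calls to the robot, and variables do not carry over. Pictures are saved under pics/ and viewed, about 8 in all and at most 12, crops included, and the job is handed in when it is done.

Besides the shell and the picture viewer there is one more tool, called after "Request:" as name(argument=value, ...) on one line, values as JSON. jog_arm: Moves the arm, as the interface text tells. Its arguments: {"type":"object","properties":{"commands":{"type":"array"},"squeeze":{"type":"number"}},"required":["commands"]}

```bash
mkdir -p pics; cat > h.py <<'E'
import numpy as np, cv2
from station import robot, optics
def snap(n):
    p=optics.camera_params(n); im,d=optics.snapshot(n); return im,d,p
def world(d,p):
    v,u=np.mgrid[:d.shape[0],:d.shape[1]]
    P=np.stack([(u-p['cx'])/p['fx']*d,(v-p['cy'])/p['fy']*d,d,np.ones_like(d)],-1)
    return (P@np.array(p['cam_to_world']).T)[...,:3]
E
python3 - <<'E'
from h import *
a=[]
for n in ('scene','top'):
    im,d,p=snap(n); np.savez(n,im=im,d=d,W=world(d,p)); cv2.imwrite(f'pics/{n}.png',im[...,::-1])
    print(n,p['fx'],np.round(p['cam_to_world'],2).tolist())
print(robot.get_state())
E
```

```text
scene 405.16518867429994 [[-0.76, 0.54, -0.38, 956.71], [0.65, 0.61, -0.45, 600.99], [-0.01, -0.58, -0.81, 941.38], [0.0, 0.0, 0.0, 1.0]]
top 356.9162065238174 [[-0.01, -0.99, 0.11, 471.56], [-1.0, 0.01, 0.04, 112.53], [-0.04, -0.11, -0.99, 899.78], [0.0, 0.0, 0.0, 1.0]]
{'t': 0.1, 'joints': array([-1.22864973e+00,  3.00383888e-01,  1.52148451e+00, -6.37071346e-07,
        1.32069093e+00, -6.66355313e-02]), 'qvel': array([-8.30845350e-04,  3.34173205e-05, -7.22180509e-04, -3.72697050e-04,
       -9.85393235e-04,  1.61631430e-03]), 'tau': array([ 1.60557080e-03, -5.32649982e+01, -3.53286660e+01,  7.09466077e-02,
        2.35075015e-02, -6.89853550e-05]), 'tool_pos': array([ 218.52633692, -504.48559025,  204.97501868]), 'eef_rot': array([ 9.79184631e-01,  2.02970993e-01, -6.66775050e-05, -4.78714957e-04]), 'wrist_force': array([ 0.56659235, -1.25142983, -0.54017612]), 'wrist_torque': array([-0.00697959,  0.02084033,  0.0067641 ]), 'width': 94.23408471664241}
```

View pics/top.png

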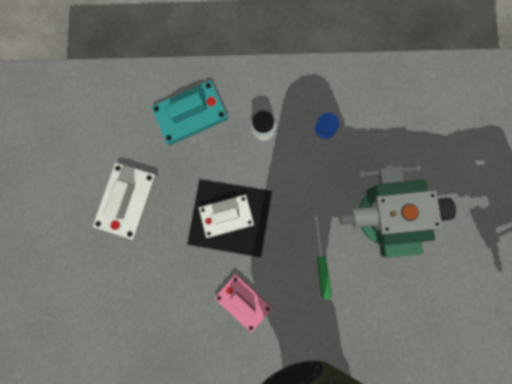

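View pics/scene.png

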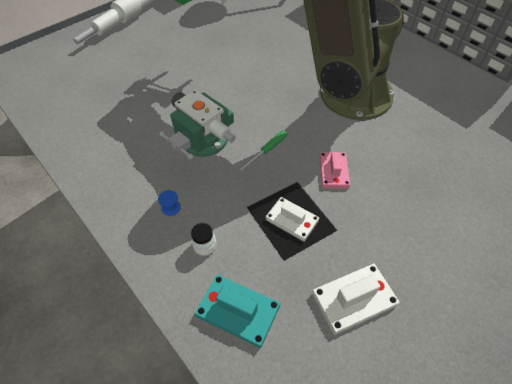

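The top picture shows two white covers: a small one on the black mat at (226,216) and a bigger one on the bench at (125,200). There is also a turquoise cover (190,112) and a pink one (243,303). The small white one on the mat fits the description. The housing is at (410,212), with its pin at about (393,213). Next I measure these and confirm with an enlarged crop.

```bash
cat > m.py <<'E'
from h import *
z=np.load('top.npz'); im,d,W=z['im'],z['d'],z['W']
def rect(m,name):
    n,l,s,c=cv2.connectedComponentsWithStats(m.astype(np.uint8)); k=1+np.argmax(s[1:,4]); m=l==k
    P=W[m]; (c,sz,a)=cv2.minAreaRect(P[:,:2].astype(np.float32)); print(name,m.sum(),'c',np.round(c,1),'sz',np.round(sz,1),'ang',round(a,1),'z',np.round(np.percentile(P[:,2],[5,50,95]),1)); return m
def win(u0,u1,v0,v1):
    m=np.zeros(d.shape,bool); m[v0:v1,u0:u1]=1; return m
Z=W[...,2]; mn=im.min(-1).astype(int)
hsv=cv2.cvtColor(im,cv2.COLOR_RGB2HSV)
cw=win(190,270,180,250)
rect(cw&(Z>14)&(Z<30),'plate'); rect(cw&(Z>45)&(Z<70),'rib')
red=(hsv[...,1]>150)&((hsv[...,0]<6)|(hsv[...,0]>172))
rect(cw&red,'dot')
rect(win(90,160,155,245)&(Z>10),'bigwhite')
fw=win(370,450,180,240)
rect(fw&(Z>133)&(Z<148),'flange'); 
rect(fw&(hsv[...,1]>150)&(hsv[...,0]<16),'plug')
rect(win(385,400,205,220)&(hsv[...,1]>70)&(hsv[...,0]>12)&(hsv[...,0]<30),'pin')
rect(win(245,280,105,145)&(Z>60),'jar'); rect(win(310,345,105,145)&(Z>40),'spool')
rect(win(312,335,210,303)&(hsv[...,1]>120)&(hsv[...,0]>40)&(hsv[...,0]<80),'driverhandle')
a=cv2.resize(im[165:265,180:280],(400,400),interpolation=2); b=cv2.resize(im[165:265,360:460],(400,400),interpolation=2)
cv2.imwrite('pics/crop.png',np.hstack([a,b])[...,::-1])
E
python3 m.py
```

```text
plate 1202 c [520.1 221.6] sz [ 76.2 119.9] ang 15.0 z [19.8 22.5 25.2]
rib 277 c [519.9 221.9] sz [23.9 64.1] ang 15.0 z [54.4 58.1 60.6]
dot 12 c [507.5 265.8] sz [7.6 5.6] ang 0.9 z [21.4 23.  25.3]
bigwhite 2996 c [512.3 325. ] sz [430. 169.] ang 72.6 z [22.7 26.7 77.4]
flange 2271 c [ 518.8 -179.3] sz [ 80.  125.4] ang 5.5 z [138.  140.3 144.9]
plug 158 c [502.5 -38.6] sz [ 28.1 307.3] ang 6.4 z [143.2 145.5 147.2]
pin 18 c [ 514.  -141.4] sz [7.3 6.4] ang 88.3 z [147.1 150.8 153.4]
jar 407 c [620.7 129.4] sz [ 50.2 298. ] ang 89.7 z [69.  75.  77.5]
spool 370 c [625.7  44.9] sz [ 52.8 332.4] ang 57.3 z [47.8 50.1 52.5]
driverhandle 325 c [414.4  24.1] sz [201.1  62.4] ang 39.9 z [19.3 24.4 27.7]
```

View pics/crop.png

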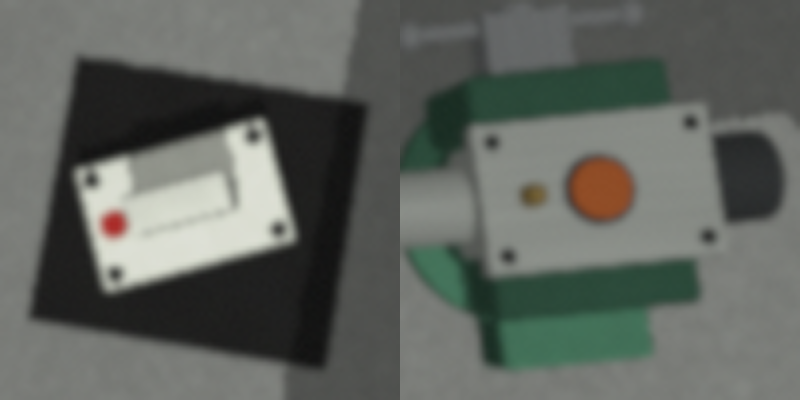

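The crop confirms it. The small white cover measures 76 x 120 mm on the mat, with its rib 64 x 24 mm and its top at z≈58. Its red dot at crop (113,224) puts +y towards world +y, so its yaw is about 15°. The flange measures 80 x 125 mm at z≈140 with a yaw of about 5.5°, and its pin (crop (533,195)) lies towards world +y.

Request:
jog_arm(commands=[{"offset": [40,80,20],"dr": [0,0,0.15],"jaw": 100},{"offset": [65,140,20],"dr": [0,0,0.3],"jaw": 100},{"offset": [90,200,20],"dr": [0,0,0.45],"jaw": 100},{"offset": [115,260,20],"dr": [0,0,0.6],"jaw": 100},{"offset": [140,320,20],"dr": [0,0,0.75],"jaw": 100},{"offset": [165,380,20],"dr": [0,0,0.9],"jaw": 100},{"offset": [190,440,20],"dr": [0,0,1.05],"jaw": 100},{"offset": [215,500,10],"dr": [0,0,1.2],"jaw": 100},{"offset": [240,560,0],"dr": [0,0,1.35],"jaw": 100},{"offset": [265,620,-20],"dr": [0,0,1.424],"jaw": 100},{"offset": [285,680,-40],"dr": [0,0,1.424],"jaw": 100},{"offset": [301.5,727,-60],"dr": [0,0,1.424],"jaw": 100},{"offset": [301.5,727,-75],"dr": [0,0,1.424],"jaw": 100},{"offset": [301.5,727,-75],"dr": [0,0,1.424],"jaw": 100},{"offset": [301.5,727,-75],"dr": [0,0,1.424],"jaw": 100}])

```text
t: 1.98
tool_pos: [519.9, 222.2, 130.1]
eef_rot: [0.609, 0.793, -0.001, -0.0]
wrist_force: [0.3, 0.6, 0.9]
width: 94.2
```

```bash
python3 - <<'E'
from h import *
from scipy.spatial.transform import Rotation as R
s=robot.get_state(); print(s['t'],s['tool_pos'],R.from_quat(s['eef_rot']).as_matrix().round(3).tolist(),s['joints'].round(2),s['wrist_force'])
im,d,p=snap('wrist'); print(p)
cv2.imwrite('pics/w1.png',im[...,::-1])
E
```

```text
1.975 [519.94730115 222.16911944 130.11207343] [[-0.259, 0.966, -0.001], [0.966, 0.259, -0.0], [-0.0, -0.001, -1.0]] [0.34 0.41 1.56 0.   1.18 0.08] [0.32936019 0.64864863 0.86153869]
{'fx': 297.3186396354542, 'fy': 297.3186396354542, 'cx': 251.51935877792923, 'cy': 192.69673093251504, 'cam_to_world': array([[ 9.66242484e-01,  2.51219165e-01,  5.71348667e-02,
         5.03064258e+02],
       [ 2.57629203e-01, -9.40761106e-01, -2.20444406e-01,
         2.85672945e+02],
       [-1.62959912e-03,  2.27722360e-01, -9.73724741e-01,
         3.09089822e+02],
       [ 0.00000000e+00,  0.00000000e+00,  0.00000000e+00,
         1.00000000e+00]])}
```

View pics/w1.png

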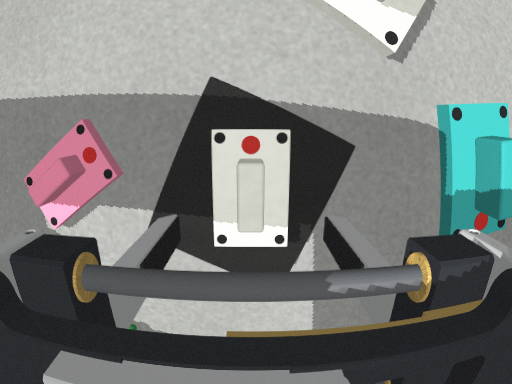

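The wrist view shows the rib upright at (251,195), centred and square between the open fingers, with the red dot at (251,145). I go down and grip.

Request:
jog_arm(squeeze=40, commands=[{"offset": [0,0,-50],"dr": [0,0,0],"jaw": 100},{"offset": [0,0,-90],"dr": [0,0,0],"jaw": 100},{"offset": [0,0,-103],"dr": [0,0,0],"jaw": 100},{"offset": [0,0,-103],"dr": [0,0,0],"jaw": 100},{"offset": [0,0,-103],"dr": [0,0,0],"jaw": 0},{"offset": [0,0,-103],"dr": [0,0,0],"jaw": 0},{"offset": [0,0,-103],"dr": [0,0,0],"jaw": 0},{"offset": [0,0,-103],"dr": [0,0,0],"jaw": 0},{"offset": [0,0,-103],"dr": [0,0,0],"jaw": 0},{"offset": [0,0,-103],"dr": [0,0,0],"jaw": 0},{"offset": [0,0,-103],"dr": [0,0,0],"jaw": 0},{"offset": [0,0,-103],"dr": [0,0,0],"jaw": 0}])

```text
t: 3.52
tool_pos: [520.0, 221.8, 27.7]
eef_rot: [0.609, 0.793, -0.0, -0.0]
wrist_force: [-1.2, -0.5, 0.7]
width: 24.0
```

Request:
jog_arm(commands=[{"offset": [0,0,40],"dr": [0,0,0],"jaw": 0},{"offset": [0,0,95],"dr": [0,0,0],"jaw": 0},{"offset": [0,0,150],"dr": [0,0,0],"jaw": 0},{"offset": [0,-35,175],"dr": [0,0,0],"jaw": 0},{"offset": [0,-80,175],"dr": [0,0,-0.03],"jaw": 0},{"offset": [0,-130,175],"dr": [0,0,-0.07],"jaw": 0},{"offset": [0,-180,175],"dr": [0,0,-0.1],"jaw": 0},{"offset": [0,-230,175],"dr": [0,0,-0.13],"jaw": 0},{"offset": [0,-280,175],"dr": [0,0,-0.166],"jaw": 0},{"offset": [0,-330,175],"dr": [0,0,-0.166],"jaw": 0},{"offset": [-1,-370,175],"dr": [0,0,-0.166],"jaw": 0},{"offset": [-1,-395,175],"dr": [0,0,-0.166],"jaw": 0},{"offset": [-1,-401,175],"dr": [0,0,-0.166],"jaw": 0},{"offset": [-1,-401,175],"dr": [0,0,-0.166],"jaw": 0},{"offset": [-1,-401,175],"dr": [0,0,-0.166],"jaw": 0}])

```text
t: 5.4
tool_pos: [519.1, -178.3, 202.6]
eef_rot: [0.672, 0.74, -0.0, -0.0]
wrist_force: [-0.2, -0.6, -3.1]
width: 24.1
```

```bash
cat > c.py <<'E'
import sys
from h import *
s=robot.get_state(); print(s['t'],s['tool_pos'].round(2),s['eef_rot'].round(4),s['wrist_force'].round(1),s['wrist_torque'].round(2),s['width'])
def undist(n):
    pass
im,d,p=snap('wrist'); np.savez('w',im=im,d=d)
v,u=np.mgrid[:384,:512]; dx,dy=u-p['cx'],v-p['cy']; r=np.hypot(dx,dy)+1e-9; t=np.tan(np.minimum(r/p['fx'],1.5))
P=np.stack([dx/r*t*d,dy/r*t*d,d,np.ones_like(d)],-1)@np.array(p['cam_to_world']).T
mn=im.min(-1); ok=(d>0)
zc=s['tool_pos'][2]-23   # cover underside
white=(mn>150)&ok&(abs(P[...,2]-zc-18)<6)
n,l,st,c=cv2.connectedComponentsWithStats(white.astype(np.uint8)); k=1+np.argmax(st[1:,4]); Q=P[l==k]
print('plate wrist',cv2.minAreaRect(Q[:,:2].astype(np.float32)),Q[:,2].mean())
sc,_,_=snap('scene')
a=cv2.resize(sc[70:190,140:260],(500,500),interpolation=2); b=cv2.resize(im,(300,225))
o=np.zeros((500,800,3),np.uint8); o[:,:500]=a; o[:225,500:]=b
tp,dt,pt=snap('top'); np.savez('top2',im=tp,d=dt,W=world(dt,pt)); o[225:500,500:775]=cv2.resize(tp[160:260,360:460],(275,275),interpolation=2)
cv2.imwrite(sys.argv[1],o[...,::-1])
E
python3 c.py pics/h1.png
```

```text
5.4 [ 519.08 -178.31  202.61] [ 6.722e-01  7.403e-01 -2.000e-04 -3.000e-04] [-0.2 -0.6 -3.1] [-0.03 -0.11  0.04] 24.133650745949673
plate wrist ((516.5663452148438, -153.126220703125), (76.73331451416016, 73.3594970703125), 5.740035533905029) 196.7525896264206
```

View pics/h1.png

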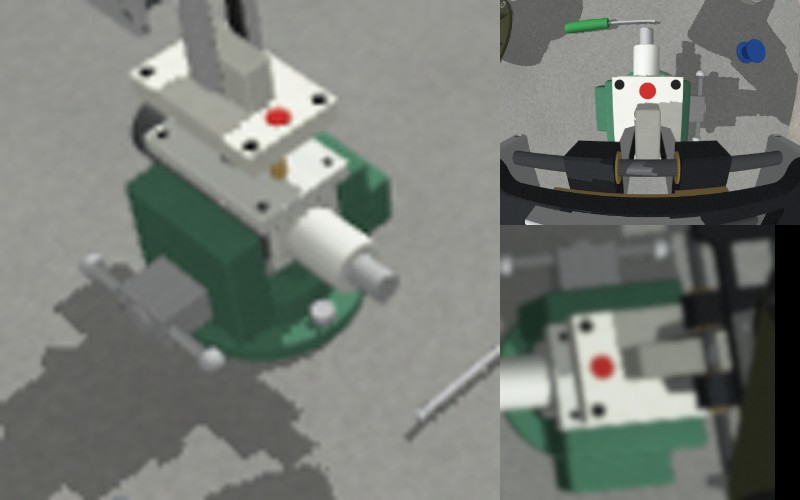

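The hovering cover is square over the flange at about 5.7° against 5.5°. In the scene crop, at (278,170), the pin shows just below the cover's dot end. I lower gently and watch the height and the force.

Request:
jog_arm(commands=[{"offset": [-0.3,-1,-10],"dr": [0,0,0],"jaw": 0},{"offset": [-0.3,-1,-20],"dr": [0,0,0],"jaw": 0},{"offset": [-0.3,-1,-24],"dr": [0,0,0],"jaw": 0},{"offset": [-0.3,-1,-26],"dr": [0,0,0],"jaw": 0},{"offset": [-0.3,-1,-28],"dr": [0,0,0],"jaw": 0},{"offset": [-0.3,-1,-30],"dr": [0,0,0],"jaw": 0},{"offset": [-0.3,-1,-31],"dr": [0,0,0],"jaw": 0},{"offset": [-0.3,-1,-31],"dr": [0,0,0],"jaw": 0}])

```text
t: 6.55
tool_pos: [518.8, -179.5, 171.7]
eef_rot: [0.672, 0.74, -0.0, -0.0]
wrist_force: [0.1, 0.1, -3.3]
width: 23.8
```

The underside is now at about 149, below the pin's top at 152, and there is no extra force, so the hole seems to be over the pin. I continue down.

Request:
jog_arm(commands=[{"offset": [0,0,-1],"dr": [0,0,0],"jaw": 0},{"offset": [0,0,-2],"dr": [0,0,0],"jaw": 0},{"offset": [0,0,-3],"dr": [0,0,0],"jaw": 0},{"offset": [0,0,-4],"dr": [0,0,0],"jaw": 0},{"offset": [0,0,-5],"dr": [0,0,0],"jaw": 0},{"offset": [0,0,-6],"dr": [0,0,0],"jaw": 0},{"offset": [0,0,-6],"dr": [0,0,0],"jaw": 0}])

```text
t: 7.42
tool_pos: [518.8, -179.6, 166.0]
eef_rot: [0.672, 0.74, -0.0, -0.0]
wrist_force: [-4.0, 1.1, 5.2]
width: 23.7
```

The push of about 8.5 N matches the plug pressed in about 2 mm. Now I press home with higher grip.

Request:
jog_arm(squeeze=60, commands=[{"offset": [0,0,-1],"dr": [0,0,0],"jaw": 0},{"offset": [0,0,-2],"dr": [0,0,0],"jaw": 0},{"offset": [0,0,-3],"dr": [0,0,0],"jaw": 0},{"offset": [0,0,-3.5],"dr": [0,0,0],"jaw": 0},{"offset": [0,0,-4],"dr": [0,0,0],"jaw": 0},{"offset": [0,0,-4],"dr": [0,0,0],"jaw": 0}])

```text
t: 8.18
tool_pos: [518.9, -179.6, 163.6]
eef_rot: [0.672, 0.74, -0.0, 0.0]
wrist_force: [-10.5, 3.8, 19.2]
width: 23.6
```

```bash
python3 c.py pics/h2.png
```

```text
8.175 [ 518.9  -179.6   163.59] [ 6.722e-01  7.404e-01 -1.000e-04  5.000e-04] [-10.5   3.8  19.2] [0.7  1.96 0.01] 23.601260487405693
plate wrist ((516.1588134765625, -154.30319213867188), (76.82982635498047, 73.03683471679688), 5.734283924102783) 157.80467807825966
```

View pics/h2.png

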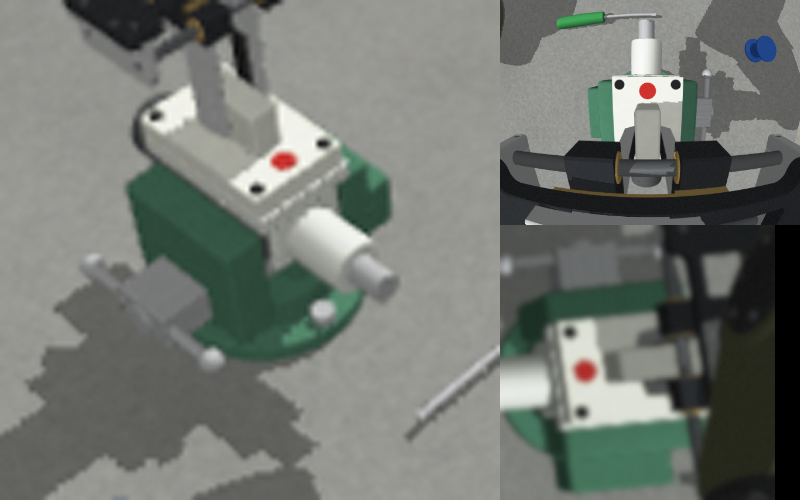

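The cover sits flush on the flange all round in the scene crop (240,140), and the TCP height of 163.6 equals the flush value (27.7−4+140=163.7). The sideways force of −10 N suggests the pin is touching one side of the hole, so I ease off in that direction and press a little harder.

Request:
jog_arm(commands=[{"offset": [-0.8,0.3,-2],"dr": [0,0,0],"jaw": 0},{"offset": [-1.5,0.5,-2.5],"dr": [0,0,0],"jaw": 0},{"offset": [-1.5,0.5,-3],"dr": [0,0,0],"jaw": 0},{"offset": [-1.5,0.5,-3],"dr": [0,0,0],"jaw": 0},{"offset": [-1.5,0.5,-3],"dr": [0,0,0],"jaw": 0}])

```text
t: 8.95
tool_pos: [518.8, -179.6, 163.7]
eef_rot: [0.672, 0.74, 0.001, 0.003]
wrist_force: [-1.8, 1.4, 26.0]
width: 23.6
```

```bash
python3 c.py pics/h3.png; python3 - <<'E'
from h import *
W0=np.load('top.npz')['W'];z=np.load('top2.npz');W=z['W'];im=z['im']
m=np.zeros(W.shape[:2],bool);m[180:240,370:420]=1;m&=(im.min(-1)>150)&(abs(W[...,2]-158)<7)
P=W[m];print(m.sum(),cv2.minAreaRect(P[:,:2].astype(np.float32)))
A=np.c_[P[:,:2]-P[:,:2].mean(0),np.ones(len(P))];print('slope,z',np.linalg.lstsq(A,P[:,2],rcond=None)[0])
E
```

```text
8.95 [ 518.84 -179.62  163.66] [0.6722 0.7404 0.0009 0.0031] [-1.8  1.4 26. ] [ 0.45  1.1  -0.01] 23.646670009570855
plate wrist ((516.1182861328125, -154.63433837890625), (76.39356994628906, 73.45526123046875), 5.30590295791626) 157.87947836732076
649 ((517.52880859375, -153.31240844726562), (75.43677520751953, 69.82072448730469), 5.714020252227783)
slope,z [ 5.21185279e-03 -5.43153909e-04  1.58338670e+02]
```

The plate top is at 158 mm (flush would be 158), its slope is about 0.005 rad, the press is about 29 N and the side force is now small. I hand it in.

```bash
python3 -c "
from station import robot
print(robot.finish_job()); s=robot.get_state(); print(s['t'],s['tool_pos'],s['wrist_force'])"
```

```text
the job is handed in; nothing more can be done
None
the job is handed in; nothing more can be done
```

I fitted the small white cover from the mat on the steering-gear housing and handed the job in at about 9 s, with the fingers still pressing it down. The robot gives no verdict, so these are my own last readings.

- **Fit on the pin:** the cover went below the pin's top with no extra force. It met the plug at the expected height, and I did not need to search for the hole.
- **Flush:** the plate top is at about 158 mm (target 158). The TCP is at 163.7 mm, which is the flush value, and the plate's slope is about 0.005 rad.
- **Square and centred:** the cover's yaw is 5.3–5.7° against the flange's 5.5°. The TCP, which held the cover at its centre, is within about 0.5 mm of the flange centre found by the camera.
- **Press and grip:** it is pressed down with about 29 N, more than the plug's 12 N, with 60 N of grip set. I did not read the plug directly; its position follows from the flush height.
- **Disagreement:** the wrist camera put the cover about 1–2 mm further along y than the arm's own reading, which is within its calibration error. A side force of about 10 N, which I took for the pin touching the hole, fell to about 2 N after a small correction.
- **Other items:** the arm stayed well clear of the spool, jar and screwdriver. The last pictures viewed showed the spool and screwdriver in place. I did not measure any of the three again.

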